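Load a mounted specimen and index the microscope's specimen table

TASK

Put the red resin specimen from the tray, upright, fully down into the empty nest of the round specimen table under the microscope and let go of it. Then push the table gently round anticlockwise (seen from above; its black finger posts are there to push on) until the spring index pin drops into the next notch, and stop as soon as it comes up firm: never lean on the table with 20 N or more. Leave the other specimens in their places and the things on the bench where they are.

Things in the scene. Friction and masses are not known exactly. Their poses are not given: they have to be found in the camera images.
- red_puck_mid (a point): Red resin specimen: upright disc, 30 mm across, 25 mm high, 35 g, small coppery rectangle on top; the point is its centre, half-way up. It stands in any of three places in a shallow white tray (floor 4 mm above the bench, rim 10 mm above it); neighbours 55 mm or more centre to centre
- nest (a point): Empty nest: centre of its floor, level with the table's upper face, 58 mm above the bench. Bright steel ring, bore 35 mm, mouth flared to 40 mm, outside 47 mm, 9 mm high, 70 mm from the table's axis, open above. A seated specimen has its centre 12.5 mm above this point and stands 16 mm out of the ring
- hub (a point): Round dark grey specimen table, 224 mm across: point on its spindle axis in its upper face, 58 mm above the bench (hub knob 36 mm wide, 14 mm high here). z up; x and y turn with the table. Nests 70 mm out at 30, 90, 150 (the empty one), 210, 270, 330 degrees from x, anticlockwise from above. Finger posts 98 mm out at 0, 60, 120, 180, 240, 300 degrees. Specimen tops 83 mm above the bench
- post (a point): Top centre of the finger post at 180 degrees, beside the empty nest: upright black post 12 mm thick, 42 mm high, top 100 mm above the bench, like the five others. Pushing it anticlockwise brings it to the robot's side of the table. The microscope stands on the robot's right (-y) and overhangs the disc's right part from 100 mm above the bench up; the left and near parts are open above
- turntable (a joint): Turn of the table since the start, rad, growing anticlockwise seen from above. It turns stiffly (2 to 5 N at a post) and stays where left. It was left between notches: the next lies 11 to 56 degrees on, not measured: feel for it. With the pin in, the table is held both ways with about 2 mm of free play and then comes up firm, hardly giving. Further notches every 60 degrees
- index_pin (a joint): Spring index pin, m: radial steel pin with red knob in a dark bracket at the far left of the table's rim. 0 is fully home in a notch; about 0.007 is riding on the plain rim, as now. It drops in by itself, in under 0.1 s, when a rim notch comes round to it
- green_puck_mid (a point): Centre of a green specimen of the same size, standing in the tray; leave it
- black_puck_mid (a point): Centre of a black specimen of the same size, standing in the tray; leave it
- held0_mid (a point): Centre of a dark specimen of the same size in the table's nest at 30 degrees; leave it in its nest
- held1_mid (a point): Centre of a dark specimen of the same size in the table's nest at 90 degrees; leave it in its nest
- held2_mid (a point): Centre of a dark specimen of the same size in the table's nest at 210 degrees; leave it in its nest
- held3_mid (a point): Centre of a dark specimen of the same size in the table's nest at 270 degrees; leave it in its nest
- held4_mid (a point): Centre of a dark specimen of the same size in the table's nest at 330 degrees; leave it in its nest
- cleaner: Amber bottle with a blue cap, 44 mm across, 105 mm high, origin under its foot; leave it
- lens_case: Clear round objective case with a black lid, 40 mm across, 60 mm high, origin under its foot; leave it
- slide_box: Blue box with white lid, 86 by 31 by 32 mm, origin under its foot; leave it
- tweezers: Steel tweezers lying on the bench, 130 mm long, 8 mm high, origin under their middle; leave them

How it is judged:
On the way, in this order (a step that is already met when the one before it is completed fails the run):
1. the red specimen stands fully down in the empty nest, released (horizontal distance between red_puck_mid and nest below 0.0035 m and z of red_puck_mid in the frame of nest between 0.0105 and 0.0145 m and angle between red_puck_mid's own z axis and vertical below 0.08 rad and contact force between the fingers and red_puck below 0.05 N), for 0.2 s.
2. the table has been turned anticlockwise until the index pin is home in the next notch (value of joint index_pin below 0.0015 m and value of joint turntable between 0.15 and 1.05 rad), for 0.2 s.
At the end, for the whole second after the job is handed in: The index pin is home (within 1.5 mm) in the next notch anticlockwise, table at rest; the red specimen stands upright (within 4.5 degrees) fully down in the once empty nest (within 3.5 mm sideways, 2 mm in height), released; the five other specimens are still down in their nests (all of step 1 and all of step 2 and height (world z) of held0_mid between 0.0665 and 0.0745 m and horizontal distance between held0_mid and hub between 0.064 and 0.076 m and height (world z) of held1_mid between 0.0665 and 0.0745 m and horizontal distance between held1_mid and hub between 0.064 and 0.076 m and height (world z) of held2_mid between 0.0665 and 0.0745 m and horizontal distance between held2_mid and hub between 0.064 and 0.076 m and height (world z) of held3_mid between 0.0665 and 0.0745 m and horizontal distance between held3_mid and hub between 0.064 and 0.076 m and height (world z) of held4_mid between 0.0665 and 0.0745 m and horizontal distance between held4_mid and hub between 0.064 and 0.076 m and velocity of joint turntable between -0.03 and 0.03 rad/s and linear speed of red_puck below 0.02 m/s); the robot touches nothing.
It fails at once if the robot leans on the specimen table with 20 N or more (contact force between any of the fingers, the arm and turntable above 20 N).
It fails at once if a specimen in the tray or a thing on the bench is shifted by more than 20 mm (distance of any of green_puck_mid, black_puck_mid, cleaner, lens_case, slide_box, tweezers from where it was at the start of the episode above 0.02 m).
It fails at once if a specimen in the table is tipped (angle between any of held0_mid, held1_mid, held2_mid, held3_mid, held4_mid's own z axis and vertical above 0.3 rad).
It also fails if it takes over 61 s, if anything falls off the work surface, if the arm or the gripper's body presses on something with over 40 N, if the wrist force passes 120 N, or if a joint passes its speed limit or range.

ROBOT

A 6-joint arm with a two-finger parallel gripper is mounted at the origin on the work surface. World frame = base frame: x ahead of the robot, y to its left, z up, the work surface at z = 0. Lengths are in m, angles in rad, forces in N, time in s.
With the tool pointing down it reaches from about 0.35 to 1 m from the base axis. Payload 7.1 kg.
Tool frame: the origin (TCP) lies at the very end of the fingers, on their centre line; the grasp point (between the pads) lies 19 mm behind it; z points along the fingers, y is the direction in which the jaws open and shut (so a half turn about z gives the same grasp; the last joint's range is limited). The gripper opens to 85 mm and grips with 20 to 120 N. Pads are 22 mm wide; open, the fingers measure 114 mm over their backs; the gripper's body (76 mm by 85 mm) begins 54 mm behind the grasp point. The pads swing forward as they close: fully open they stand 13 mm farther back than shut.
Start: joints at [-1.156, 0.423, 1.63, -0, 1.089, -0.019], TCP at [0.263, -0.567, 0.231] pointing down, gripper open.
Joint ranges: [-3, 3], [-0.9, 2.11], [0.09, 2.58], [-1.31, 4.45], [0.11, 2.69], [-2.54, 2.54]. Speed limits (rad/s): [2.39, 2.39, 3.01, 3.14, 3.14, 3.14].

INTERFACE

Orientations are given as [roll, pitch, yaw] about the fixed x, y, z axes, in that order (R = Rz(yaw) Ry(pitch) Rx(roll)).
In Python, from rig import manip gives the robot as it stands.
- The arm moves only by the shell command python3 -m handwheel 'ROWS'. ROWS is JSON, one flat list of numbers, 7 for each row, row after row: the shift along the tool's x, y, z in units of 50 mm (1.0 is 50 mm), then the turn, a rotation vector about the tool's x, y, z in units of 5 degrees (1.0 is 5 degrees), then the opening, from 0 (shut) to 1 (fully open). In form: [x, y, z, rx, ry, rz, hand, x, y, z, rx, ry, rz, hand, ...]. A call has 1 to 5 rows; each row shifts and turns the commanded pose from where the row before left it, along the tool's axes as they then stand; what a row does not reach is not made up. A row lasts 1/8 s, in which the tool goes at most 62.5 mm and 10.7 degrees, less where a joint would pass 70% of its speed; a pose out of reach is approached as far as the arm can. A call is refused whole if a number of a shift passes 1 or a number of a turn 1, either way. A call with a gripper value outside its range is refused whole. The fingers move at their own pace and stop on an object; the grip force is fixed at half the most. Time passes only in rows, so rows that do not move let the fingers close. It gives the time, the measured TCP pose, the force and the opening at its end, in the units of the state.
- manip.get_state(): the state, without advancing time (a new reading comes with each control period).
- manip.camera(name): name is "scene" or "top" or "wrist"; returns the picture (384x512x3 uint8, red, green, blue); there is no depth.
- manip.camera_model(name): a dict with "fx", "fy", "cx", "cy" (pixels), "k1" (the pictures are not rectified: a ray, as slopes to the right and down, at radius r is drawn at 1 + k1 r^2 times it, then the intrinsics apply), "rvec" (rotation vector, rad) and "tvec" (3), from world to camera coordinates, as OpenCV has them. Camera axes: x right, y down, z forward; pixel columns grow to the right and rows downward; lengths in m; the calibration is good to about 2 mm. A picture is of the moment at which its call begins: read the wrist's pose just before it. camera_model takes no time and is no camera call; for the wrist camera it gives the pose at the moment of the call.
- manip.job_done(): hands the job in, once; it reports no verdict.
The state is a dict: "time": time; "q": joint angles; "qd": joint speeds; "joint_efforts": joint torques, N m; "tool_pos": TCP position; "eef_rot": TCP orientation; "ft_force": force on the tool from outside, world axes, zero at the start; "moment": the same for the moment, N m; "finger_gap": opening from 0.0 (shut) to 1.0 (fully open).
Only numpy, scipy, OpenCV 4.12 (cv2) and the standard library are available. Lean on these libraries where they do the work, as an engineer would, in place of code of your own. Each camera call takes 0.05 s, during which the arm holds its last target.

## Working session

There is one attempt and no reset: what is moved stays moved. The work goes in short steps, Python scripts to look and compute and a shell command to move; the robot and the scene stay as the last step left them, time stands still between calls to the robot, and variables do not carry over. Pictures are saved under pics/ and viewed, and the job is handed in when it is done.

```bash
mkdir -p pics; ls; cat > h.py <<'E'
import numpy as np, cv2
from rig import manip
def snap(n,f):
    m=manip.camera_model(n); im=manip.camera(n); cv2.imwrite(f'pics/{f}.png',im[:,:,::-1]); 
    np.save(f'pics/{f}.npy',m,allow_pickle=True); return im,m
def load(f): return np.load(f'pics/{f}.npy',allow_pickle=True).item()
def pix2w(m,u,v,z):
    xd=(u-m['cx'])/m['fx'];yd=(v-m['cy'])/m['fy'];x,y=xd,yd
    for _ in range(30):
        s=1+m['k1']*(x*x+y*y);x,y=xd/s,yd/s
    R=cv2.Rodrigues(np.array(m['rvec'],float))[0];t=np.array(m['tvec'],float).ravel()
    d=R.T@np.array([x,y,1]);c=-R.T@t
    return c+d*(z-c[2])/d[2]
def w2pix(m,p):
    R=cv2.Rodrigues(np.array(m['rvec'],float))[0];t=np.array(m['tvec'],float).ravel()
    q=R@np.array(p)+t;x,y=q[0]/q[2],q[1]/q[2];s=1+m['k1']*(x*x+y*y)
    return m['fx']*x*s+m['cx'],m['fy']*y*s+m['cy']
def crop(f,x0,y0,w,h,k,out):
    im=cv2.imread(f'pics/{f}.png')[y0:y0+h,x0:x0+w]
    cv2.imwrite(f'pics/{out}.png',cv2.resize(im,None,fx=k,fy=k,interpolation=cv2.INTER_CUBIC))
E
python3 - <<'E'
from h import *
print(manip.get_state())
for n in('scene','top','wrist'): 
    im,m=snap(n,n+'0'); print(m)
E
```

```text
pics
{'time': 0.0, 'q': array([-1.15601712e+00,  4.23850656e-01,  1.63069269e+00,  1.68254770e-05,
        1.08857768e+00, -1.89944302e-02]), 'qd': array([ 0.00029259, -0.00053215, -0.00085884, -0.00041258, -0.00052627,
        0.00077919]), 'joint_efforts': array([ 1.79551967e-03, -5.57376909e+01, -2.81744170e+01,  2.07476728e-04,
        7.13403686e-03,  8.36956275e-06]), 'tool_pos': array([ 0.26249835, -0.56660614,  0.2305385 ]), 'eef_rot': array([-3.14006484e+00, -4.39210011e-05,  4.33765786e-01]), 'ft_force': array([ 0.24830038, -0.88365954, -0.13432658]), 'moment': array([0.04084292, 0.03706672, 0.01917951]), 'finger_gap': 1.0072747094302943}
{'fx': 387.6657273952013, 'fy': 387.6657273952013, 'cx': 250.20027959634538, 'cy': 191.13485513850523, 'k1': 0.04148782168881232, 'rvec': array([ 1.70027921,  1.6534678 , -0.77463849]), 'tvec': array([-0.01705573, -0.2461503 ,  1.82393686])}
{'fx': 489.13763019204805, 'fy': 489.13763019204805, 'cx': 261.6567609137336, 'cy': 191.0302803975498, 'k1': -0.13826868657295374, 'rvec': array([ 2.15398334, -2.21176463,  0.09180109]), 'tvec': array([0.00690447, 0.5311259 , 1.31153537])}
{'fx': 272.27707467659604, 'fy': 272.27707467659604, 'cx': 253.40421260996268, 'cy': 190.92415786393568, 'k1': -0.009371493225854411, 'rvec': array([-2.42310705,  1.54870451,  0.23923656]), 'tvec': array([-0.6232443 , -0.03840286,  0.37843355])}
```

View pics/scene0.png

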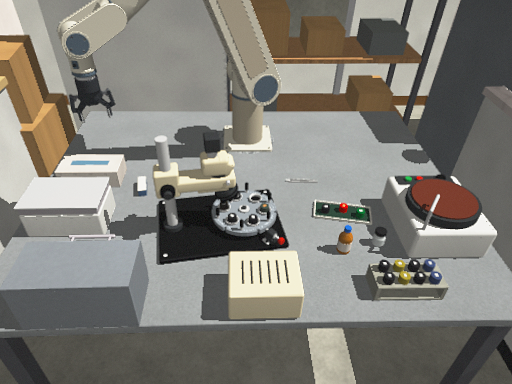

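View pics/top0.png

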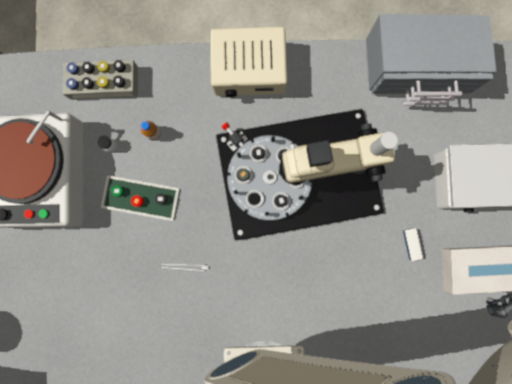

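View pics/wrist0.png

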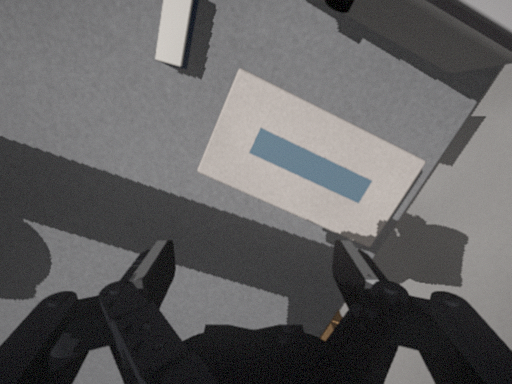

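```bash
python3 - <<'E'
from h import *
crop('top0',95,110,100,75+35,7,'c1'); crop('top0',210,110,120,120,6,'c2')
E
```

```text
(no output)
```

View pics/c1.png

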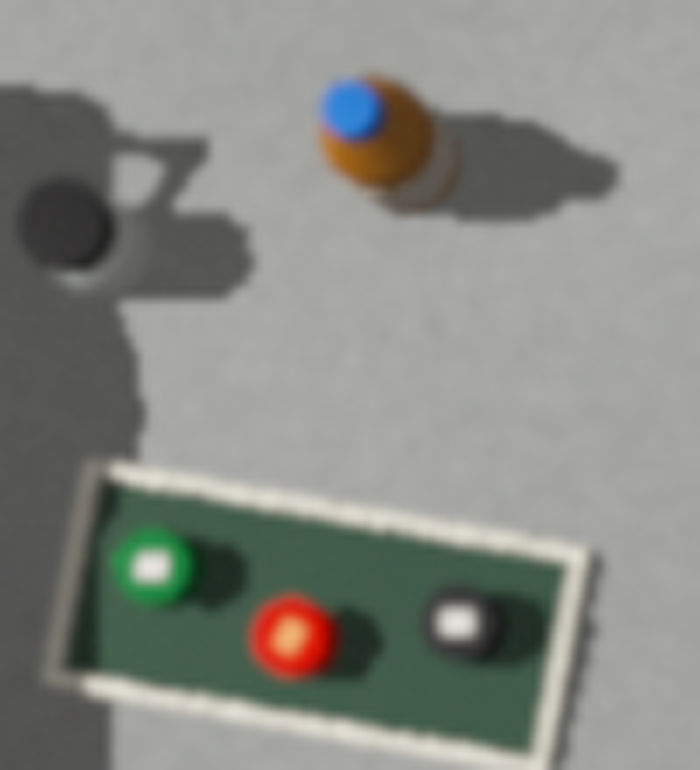

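View pics/c2.png

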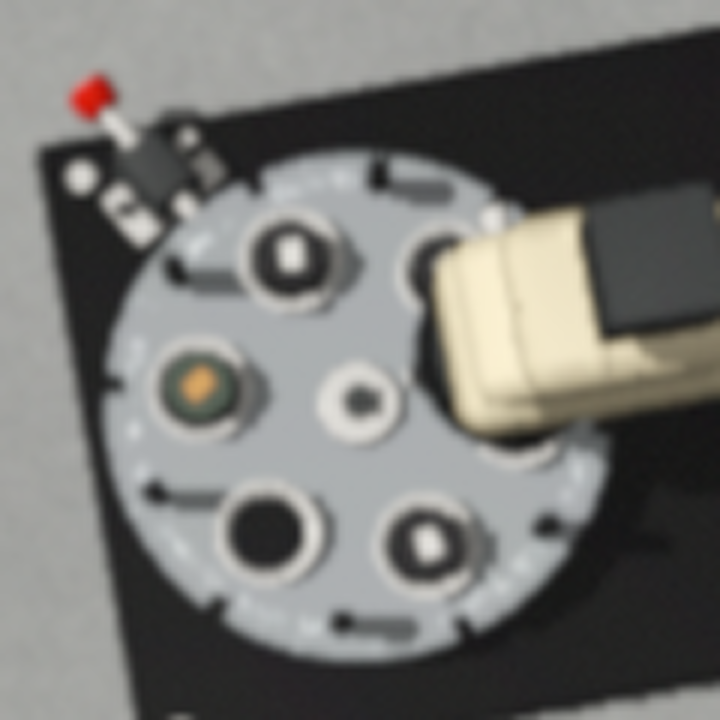

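```bash
python3 - <<'E'
from h import *
m=load('top0')
g=lambda n,cx,cy,z,f=6,x0=210,y0=110: print(n,pix2w(m,x0+cx/f-.5+.5/f,y0+cy/f-.5+.5/f,z).round(4))
for n,cx,cy in(('red',291,637),('green',152,566),('black',458,622)): g(n,cx,cy,.029,7,95,110)
g('tray corner',95,465,.01,7,95,110);g('tray corner',590,550,.01,7,95,110);g('tray corner',50,682,.01,7,95,110)
g('bottle cap',352,108,.105,7,95,110);g('lens',65,223,.06,7,95,110)
g('hubknob',358,401,.072)
g('nest',267,532,.067)
for n,x,y in(('p180',343,622),('p120',152,491),('p240',545,526),('p60',172,265),('p0',376,165)): g(n,x,y,.1)
g('h',202,387,.083);g('h',290,255,.083);g('h',428,545,.083)
g('knob',93,97,.05);g('notch',255,185,.058);g('notchL',110,383,.058);g('notchB',217,607,.058);g('notchR',468,630,.058)
g('scope head left',432,250,.1); g('scope head near',480,430,.1)
s=manip.get_state();print(s['time'])
E
```

```text
red [0.5134 0.3357 0.029 ]
green [0.5426 0.391  0.029 ]
black [0.5176 0.2698 0.029 ]
tray corner [0.5853 0.4199 0.01  ]
tray corner [0.546  0.2208 0.01  ]
tray corner [0.4992 0.4384 0.01  ]
bottle cap [0.705 0.293 0.105]
lens [0.674  0.4166 0.06  ]
hubknob [ 0.565  -0.0278  0.072 ]
nest [0.509  0.0135 0.067 ]
p180 [ 0.4676 -0.0182  0.1   ]
p120 [0.5257 0.0618 0.1   ]
p240 [ 0.5062 -0.1056  0.1   ]
p60 [0.6229 0.0511 0.1   ]
p0 [ 0.6643 -0.0379  0.1   ]
h [0.5717 0.04   0.083 ]
h [6.286e-01 3.000e-04 8.300e-02]
h [ 0.5005 -0.0561  0.083 ]
knob [0.7083 0.0871 0.05  ]
notch [0.6646 0.015  0.058 ]
notchL [0.5775 0.0815 0.058 ]
notchB [0.4771 0.0364 0.058 ]
notchR [ 0.464  -0.0737  0.058 ]
scope head left [ 0.6265 -0.0609  0.1   ]
scope head near [ 0.5482 -0.0791  0.1   ]
0.15
```

```bash
cat >> h.py <<'E'
from scipy.spatial.transform import Rotation as Ro
def plan(target,yaw,hand,n=None,start=None):
    s=manip.get_state(); p=np.array(s['tool_pos']) if start is None else np.array(start[0]); R=Ro.from_euler('xyz',s['eef_rot']) if start is None else start[1]
    T=Ro.from_euler('xyz',[np.pi,0,np.radians(yaw)]); t=np.array(target)
    if n is None:
        n=int(max(np.ceil(np.linalg.norm(t-p)/.048),np.ceil(np.degrees((R.inv()*T).magnitude())/4.9),1))
    rows=[]
    for i in range(n):
        k=n-i; d=R.inv().apply((t-p)/k)/.05; r=np.degrees((R.inv()*T).as_rotvec()/k)/5
        row=np.r_[d,r].round(2); rows.append(row)
        p=p+R.apply(row[:3]*.05); R=R*Ro.from_rotvec(np.radians(row[3:]*5))
    for i in range(0,n,5): print(','.join(','.join('%g'%v for v in r)+',%g'%hand for r in rows[i:i+5]))
    print('end',p.round(4),R.as_euler('xyz',degrees=True).round(2)); return p,R
E
python3 - <<'E'
from h import *
plan([.5,.30,.2],79,1)
E
```

```text
0.61,-0.72,0.03,-0,-0,-0.57,1,0.65,-0.69,0.03,-0,-0,-0.57,1,0.68,-0.66,0.03,-0,-0,-0.57,1,0.71,-0.62,0.03,-0,-0,-0.57,1,0.74,-0.59,0.03,-0,-0,-0.57,1
0.77,-0.55,0.03,-0,-0,-0.57,1,0.8,-0.51,0.03,-0,-0,-0.57,1,0.82,-0.47,0.04,-0,-0,-0.57,1,0.84,-0.43,0.03,-0,-0,-0.57,1,0.86,-0.39,0.04,-0,-0,-0.57,1
0.88,-0.34,0.03,-0,-0,-0.57,1,0.9,-0.3,0.04,-0,-0,-0.57,1,0.91,-0.26,0.03,-0,-0,-0.57,1,0.92,-0.21,0.04,-0,-0,-0.57,1,0.93,-0.16,0.03,-0,-0,-0.57,1
0.94,-0.12,0.04,-0,-0,-0.57,1,0.94,-0.07,0.03,-0,-0,-0.57,1,0.95,-0.02,0.04,-0,-0.01,-0.57,1,0.95,0.02,0.03,-0.01,-0,-0.57,1
end [0.5 0.3 0.2] [ 1.7999e+02 -1.0000e-02  7.9010e+01]
```

```bash
python3 -m handwheel '[0.61,-0.72,0,0,0,-0.57,1, 0.65,-0.69,0,0,0,-0.57,1, 0.68,-0.66,0,0,0,-0.57,1, 0.71,-0.62,0,0,0,-0.57,1, 0.74,-0.59,0,0,0,-0.57,1]'
python3 -m handwheel '[0.77,-0.55,0,0,0,-0.57,1, 0.8,-0.51,0,0,0,-0.57,1, 0.82,-0.47,0,0,0,-0.57,1, 0.84,-0.43,0,0,0,-0.57,1, 0.86,-0.39,0,0,0,-0.57,1]'
```

```text
time: 0.78
tool_pos: [0.3256, -0.3376, 0.2312]
eef_rot: [-3.141, -0.0, 0.684]
ft_force: [0.3, -0.3, -0.7]
finger_gap: 1.002
time: 1.4
tool_pos: [0.3881, -0.1097, 0.2314]
eef_rot: [3.141, -0.0, 0.933]
ft_force: [1.8, 0.1, -0.5]
finger_gap: 1.001
```

```bash
python3 -m handwheel '[0.88,-0.34,0.05,0,0,-0.57,1, 0.9,-0.3,0.05,0,0,-0.57,1, 0.91,-0.26,0.05,0,0,-0.57,1, 0.92,-0.21,0.05,0,0,-0.57,1, 0.93,-0.16,0.05,0,0,-0.57,0.8]'
python3 -m handwheel '[0.94,-0.12,0.05,0,0,-0.57,0.8, 0.94,-0.07,0.05,0,0,-0.57,0.8, 0.95,-0.02,0.05,0,0,-0.57,0.7, 0.95,0.02,0.05,0,0,-0.57,0.7,0,0,0,0,0,0,0.7]'
python3 - <<'E'
from h import *
s=manip.get_state();print(s['tool_pos'],s['eef_rot'],s['finger_gap'])
im,m=snap('wrist','w1')
print(w2pix(m,[.5134,.3357,.029]))
E
```

```text
time: 2.02
tool_pos: [0.4505, 0.1184, 0.2187]
eef_rot: [3.142, 0.0, 1.182]
ft_force: [1.0, 0.3, -0.5]
finger_gap: 0.818
time: 2.65
tool_pos: [0.5005, 0.3023, 0.2083]
eef_rot: [3.141, -0.001, 1.382]
ft_force: [-1.2, -0.0, 0.4]
finger_gap: 0.702
[0.50051803 0.30227522 0.20828402] [ 3.14139752e+00 -5.58937330e-04  1.38214279e+00] 0.7015512878054168
(np.float64(259.42164325805237), np.float64(143.11041808539534))
```

View pics/w1.png

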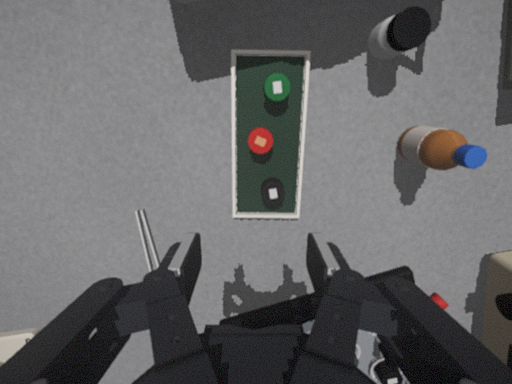

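```bash
python3 - <<'E'
from h import *
crop('w1',230,110,60,60,10,'c3')
E
```

```text
(no output)
```

View pics/c3.png

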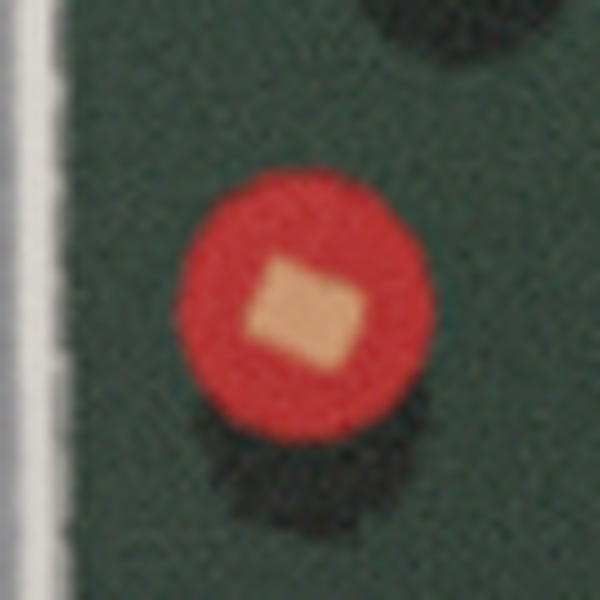

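```bash
python3 - <<'E'
from h import *
m=load('w1')
p=pix2w(m,260.25,140.95,.029);print(p)
t=(p[:2]+[.5134,.3357])/2;print(t)
a=plan([*t,.05],79,.7)
plan([*t,.0155],79,.7,start=a)
E
```

```text
[0.51480496 0.33798277 0.029     ]
[0.51410248 0.33684138]
0.19,0.04,0.79,-0,0,0.01,0.7,0.19,0.04,0.79,-0,0,0,0.7,0.2,0.03,0.79,-0,0,0.01,0.7,0.19,0.04,0.79,-0.01,0.01,0,0.7
end [0.5143 0.3368 0.0501] [ 1.7999e+02 -1.0000e-02  7.9010e+01]
0,-0,0.69,0,-0,0,0.7
end [0.5143 0.3368 0.0156] [ 1.7999e+02 -1.0000e-02  7.9010e+01]
```

```bash
python3 -m handwheel '[0.19,0.04,0.79,0,0,0,0.7, 0.19,0.04,0.79,0,0,0,0.7, 0.2,0.03,0.79,0,0,0,0.7, 0.19,0.04,0.79,0,0,0,0.7, 0,0,0,0,0,0,0.7]'
python3 - <<'E'
from h import *
s=manip.get_state();print(s['tool_pos'],s['eef_rot'],s['finger_gap'])
im,m=snap('wrist','w2')
print(w2pix(m,[.5141,.3368,.029]),w2pix(m,s['tool_pos']))
E
```

```text
time: 3.32
tool_pos: [0.5127, 0.3337, 0.0482]
eef_rot: [-3.137, 0.005, 1.378]
ft_force: [-0.7, 0.2, -0.6]
finger_gap: 0.703
[0.51269466 0.33374126 0.04815778] [-3.13680809  0.00462964  1.37800845] 0.7030485781730496
(np.float64(255.87548427668753), np.float64(225.83446323907347)) (np.float64(254.6134467407948), np.float64(245.06451998695192))
```

View pics/w2.png

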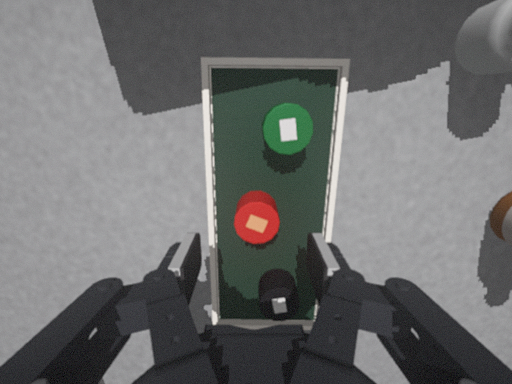

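```bash
python3 - <<'E'
from h import *
m=load('w2')
p=pix2w(m,257,224,.029);print(p)
a=plan([.5145,.3375,.0155],79,.7)
plan([.5145,.3375,.0155],79,.7,n=3)
E
```

```text
[0.51505303 0.33792922 0.029     ]
0.07,0,0.69,-0.03,0.03,-0.01,0.7
end [0.5144 0.3377 0.0156] [ 1.7999e+02 -1.0000e-02  7.9000e+01]
0.02,0,0.23,-0.01,0.01,-0,0.7,0.02,0,0.23,-0.01,0.01,-0,0.7,0.02,0,0.23,-0.01,0.01,-0.01,0.7
end [0.5144 0.3373 0.0156] [ 1.7999e+02 -1.0000e-02  7.9000e+01]
```

```bash
python3 -m handwheel '[0.04,0,0.22,-0.01,0.01,0,0.7, 0.03,0,0.22,-0.01,0.01,0,0.7, 0.02,0,0.22,-0.01,0.01,0,0.7, 0,0,0,0,0,0,0.7, 0,0,0,0,0,0,0.7]'
python3 - <<'E'
from h import *
s=manip.get_state();print(s['tool_pos'],s['eef_rot'],s['finger_gap'])
plan([.5145,.3377,.0155],79,.7,n=1)
E
```

```text
time: 4.0
tool_pos: [0.5158, 0.3405, 0.0179]
eef_rot: [3.139, -0.003, 1.379]
ft_force: [-0.2, -0.0, 0.5]
finger_gap: 0.7
[0.51578423 0.34047261 0.01786181] [ 3.13898928e+00 -2.59565085e-03  1.37899552e+00] 0.6997814788077051
-0.06,-0.01,0.05,0.03,-0.03,0,0.7
end [0.5147 0.3376 0.0154] [-180.      0.     79.01]
```

```bash
python3 -m handwheel '[-0.06,-0.01,0.04,0.03,-0.03,0,0.7, 0,0,0,0,0,0,0.7]'
python3 -m handwheel '[0,0,0,0,0,0,0.2, 0,0,0,0,0,0,0.2, 0,0,0,0,0,0,0.2, 0,0,0,0,0,0,0.2]'
python3 - <<'E'
from h import *
s=manip.get_state();print(s['tool_pos'],s['eef_rot'],s['finger_gap'])
E
```

```text
time: 4.25
tool_pos: [0.5146, 0.3373, 0.0158]
eef_rot: [-3.141, 0.0, 1.379]
ft_force: [-0.2, 0.1, -0.3]
finger_gap: 0.701
time: 4.75
tool_pos: [0.5149, 0.3377, 0.0163]
eef_rot: [3.141, -0.0, 1.379]
ft_force: [-1.0, -0.8, 5.9]
finger_gap: 0.32
[0.51492742 0.33773104 0.01629463] [ 3.14118259e+00 -3.90900367e-04  1.37890769e+00] 0.320230613196411
```

```bash
python3 -m handwheel '[0,0,0,0,0,0,0, 0,0,0,0,0,0,0, 0,0,-0.2,0,0,0,0, 0,0,-0.4,0,0,0,0, 0,0,-0.6,0,0,0,0]'
python3 -m handwheel '[0,0,-0.7,0,0,0,0, 0,0,-0.7,0,0,0,0,0,0,0,0,0,0,0]'
python3 - <<'E'
from h import *
s=manip.get_state();print(s['tool_pos'],s['eef_rot'],s['finger_gap'],s['ft_force'])
snap('wrist','w3')
E
```

```text
time: 5.38
tool_pos: [0.5144, 0.3373, 0.0768]
eef_rot: [-3.141, 0.001, 1.379]
ft_force: [-0.7, 0.5, -0.8]
finger_gap: 0.321
time: 5.75
tool_pos: [0.5167, 0.3388, 0.1502]
eef_rot: [3.136, -0.005, 1.379]
ft_force: [0.3, 1.1, -0.2]
finger_gap: 0.319
[0.51665172 0.33884243 0.15019009] [ 3.13638522 -0.00491     1.37890315] 0.319476199485268 [ 0.27513095  1.05890224 -0.17542213]
```

View pics/w3.png

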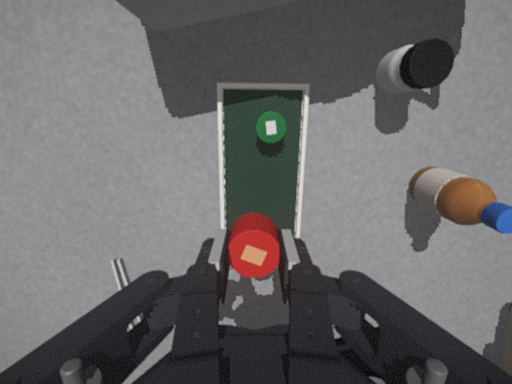

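```bash
python3 - <<'E'
from h import *
m=load('w3')
s=manip.get_state(); z=s['tool_pos'][2]
print(z,pix2w(m,254,256,z+.013)-s['tool_pos'], s['tool_pos'])
# go over nest
plan([.45,.06,.17],54,0)
E
```

```text
0.14822295245255734 [0.00053258 0.00011034 0.013     ] [0.51557862 0.33816908 0.14822295]
-0.95,-0.04,-0.08,0,-0.01,0.83,0,-0.95,0.03,-0.07,0.01,-0.01,0.83,0,-0.95,0.1,-0.07,0,-0,0.84,0,-0.94,0.17,-0.07,0.01,-0.01,0.83,0,-0.92,0.24,-0.08,0,-0,0.84,0
-0.9,0.3,-0.07,0.01,-0.01,0.83,0
end [0.4499 0.0602 0.1698] [-1.7999e+02  1.0000e-02  5.4010e+01]
```

```bash
python3 - <<'E'
from h import *
plan([.492,-.005,.19],54,0)
E
```

```text
-0.85,0.11,-0.11,0,-0,0.63,0,-0.85,0.15,-0.11,0,-0.01,0.62,0,-0.84,0.2,-0.1,0,-0,0.63,0,-0.82,0.24,-0.11,0,-0.01,0.62,0,-0.81,0.29,-0.1,0.01,-0.01,0.63,0
-0.79,0.33,-0.1,0.01,-0,0.62,0,-0.78,0.38,-0.11,0,-0.01,0.63,0,-0.75,0.41,-0.1,0.01,-0,0.62,0
end [ 0.4919 -0.0049  0.1898] [-179.98   -0.     54.01]
```

```bash
python3 -m handwheel '[-0.85,0.11,-0.11,0,0,0.63,0, -0.85,0.15,-0.11,0,0,0.62,0, -0.84,0.2,-0.1,0,0,0.63,0, -0.82,0.24,-0.11,0,0,0.62,0, -0.81,0.29,-0.1,0,0,0.63,0]'
python3 -m handwheel '[-0.79,0.33,-0.1,0,0,0.62,0, -0.78,0.38,-0.11,0,0,0.63,0, -0.75,0.41,-0.1,0,0,0.62,0, 0,0,0,0,0,0,0, 0,0,0,0,0,0,0]'
python3 - <<'E'
from h import *
s=manip.get_state();print(s['tool_pos'],s['eef_rot'],s['finger_gap'],s['ft_force'])
im,m=snap('wrist','w4')
print(w2pix(m,[.5085,.0133,.067]),w2pix(m,[.4676,-.0182,.1]))
E
```

```text
time: 6.42
tool_pos: [0.4991, 0.1217, 0.1717]
eef_rot: [-3.14, 0.001, 1.104]
ft_force: [0.5, -0.5, -0.6]
finger_gap: 0.321
time: 7.05
tool_pos: [0.4906, -0.0053, 0.1873]
eef_rot: [-3.14, 0.0, 0.942]
ft_force: [-0.8, 0.3, -0.9]
finger_gap: 0.324
[ 0.4906196  -0.00528935  0.18727621] [-3.14042339e+00  4.46858468e-04  9.42233398e-01] 0.3244243274963694 [-0.84848685  0.33693562 -0.92604747]
(np.float64(258.1481761589313), np.float64(160.67405112681226)) (np.float64(242.48519727503003), np.float64(221.33452013454672))
```

View pics/w4.png

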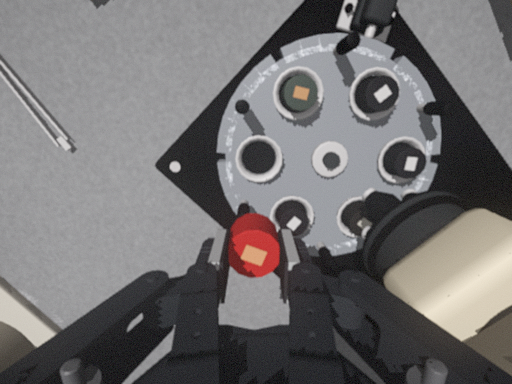

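```bash
python3 - <<'E'
from h import *
crop('w4',220,120,80,80,9,'c4')
E
```

```text
(no output)
```

View pics/c4.png

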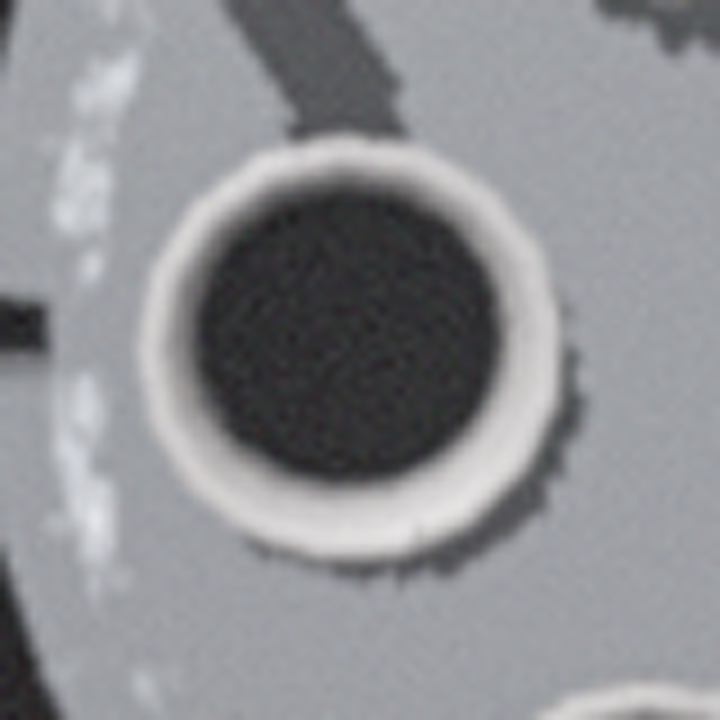

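```bash
python3 - <<'E'
from h import *
m=load('w4')
c=lambda x,y:(220+x/9-.45,120+y/9-.45)
print(pix2w(m,*c(349,335),.058),pix2w(m,*c(351,344),.067),pix2w(m,330,159,.072))
p=np.array([.5096,.0142])
a=plan([*p,.12],54,0)
b=plan([*p,.088],54,0,start=a)
s=manip.get_state();print(s['tool_pos'])
E
```

```text
[0.51003546 0.01488709 0.058     ] [0.51048082 0.0153848  0.067     ] [ 0.5653344  -0.02479807  0.072     ]
0.27,0.04,0.67,-0.01,0,0,0,0.26,0.04,0.68,-0,0.01,0.01,0
end [0.5095 0.0143 0.1198] [-1.7999e+02 -2.0000e-02  5.4000e+01]
0,0,0.64,-0,-0,-0,0
end [0.5095 0.0143 0.0878] [-1.7999e+02 -2.0000e-02  5.4000e+01]
[ 0.49070711 -0.00484538  0.18730793]
```

```bash
python3 -m handwheel '[0.27,0.04,0.67,0,0,0,0, 0.26,0.04,0.68,0,0,0,0, 0,0,0.5,0,0,0,0, 0,0,0.19,0,0,0,0, 0,0,0,0,0,0,0]'
python3 - <<'E'
from h import *
manip.get_state()
im,m=snap('wrist','w5')
s=manip.get_state();print(s['tool_pos'],s['eef_rot'],s['finger_gap'],s['ft_force'])
print(w2pix(m,[.5099,.0145,.067]))
plan([.5099,.0145,.0785],54,0,n=1)
E
```

```text
time: 7.72
tool_pos: [0.5095, 0.0142, 0.0854]
eef_rot: [-3.14, 0.001, 0.944]
ft_force: [-0.1, -0.5, -0.2]
finger_gap: 0.32
[0.51010271 0.0140665  0.0861013 ] [ 3.14153509e+00 -6.22346479e-05  9.43376021e-01] 0.32133793167364133 [-0.43840387  0.48490902 -0.13029354]
(np.float64(255.15373237625923), np.float64(230.00651103507212))
0,-0.01,0.15,0,-0,0.01,0
end [0.5097 0.0144 0.0786] [180.  -0.  54.]
```

View pics/w5.png

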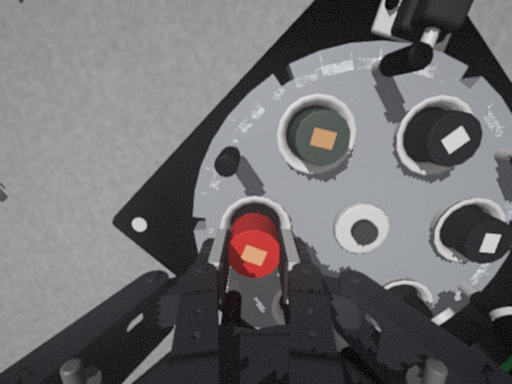

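```bash
python3 -m handwheel '[0,0,0.1,0,0,0,0, 0,0,0.06,0,0,0,0, 0,0,0,0,0,0,0]'; python3 -m handwheel '[0,0,0.05,0,0,0,0, 0,0,0.05,0,0,0,0, 0,0,0,0,0,0,0]'
```

```text
time: 8.15
tool_pos: [0.5099, 0.0135, 0.0779]
eef_rot: [3.141, -0.0, 0.942]
ft_force: [-0.4, -0.3, -0.6]
finger_gap: 0.322
time: 8.52
tool_pos: [0.5097, 0.0136, 0.0726]
eef_rot: [-3.141, 0.0, 0.943]
ft_force: [-0.2, -0.3, -0.4]
finger_gap: 0.32
```

```bash
python3 -m handwheel '[0,0,0.03,0,0,0,0, 0,0,0,0,0,0,0]'; python3 -m handwheel '[0,0,0.02,0,0,0,0,  0,0,0,0,0,0,0]'
```

```text
time: 8.78
tool_pos: [0.5099, 0.0136, 0.0712]
eef_rot: [-3.141, 0.0, 0.943]
ft_force: [0.4, -0.2, 0.5]
finger_gap: 0.323
time: 9.02
tool_pos: [0.51, 0.0136, 0.0703]
eef_rot: [3.142, -0.0, 0.943]
ft_force: [-0.4, -0.7, -0.8]
finger_gap: 0.323
```

```bash
python3 -m handwheel '[0,0,0,0,0,0,0.36, 0,0,0,0,0,0,0.42, 0,0,0,0,0,0,0.5, 0,0,0,0,0,0,0.5]'; python3 -m handwheel '[0,0,-0.2,0,0,0,0.5, 0,0,-0.4,0,0,0,0.5, 0,0,-0.8,0,0,0,0.5, 0,0,-0.6,0,0,0,0.5, 0,0,0,0,0,0,0.5]'
python3 - <<'E'
from h import *
s=manip.get_state();print(s['tool_pos'],s['eef_rot'],s['finger_gap'],s['ft_force'])
im,m=snap('wrist','w6');im,m=snap('top','t6')
crop('t6',210,110,120,120,6,'c6')
E
```

```text
time: 9.52
tool_pos: [0.5099, 0.0136, 0.0703]
eef_rot: [-3.142, 0.0, 0.943]
ft_force: [-0.2, -0.7, -0.4]
finger_gap: 0.5
time: 10.15
tool_pos: [0.5117, 0.0137, 0.1732]
eef_rot: [3.137, -0.003, 0.943]
ft_force: [0.2, 0.0, -0.6]
finger_gap: 0.5
[0.51166404 0.01365002 0.17317608] [ 3.13709652 -0.00331084  0.94260593] 0.5003208805734155 [ 0.2496196   0.01308488 -0.62250235]
```

View pics/w6.png

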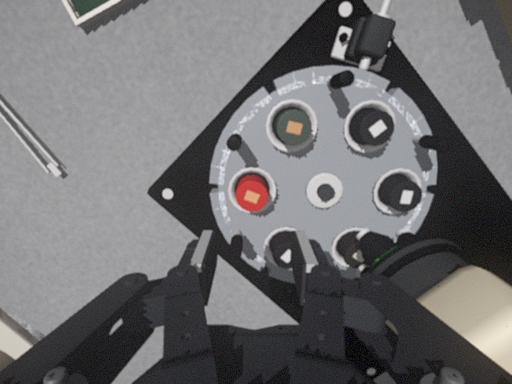

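View pics/c6.png

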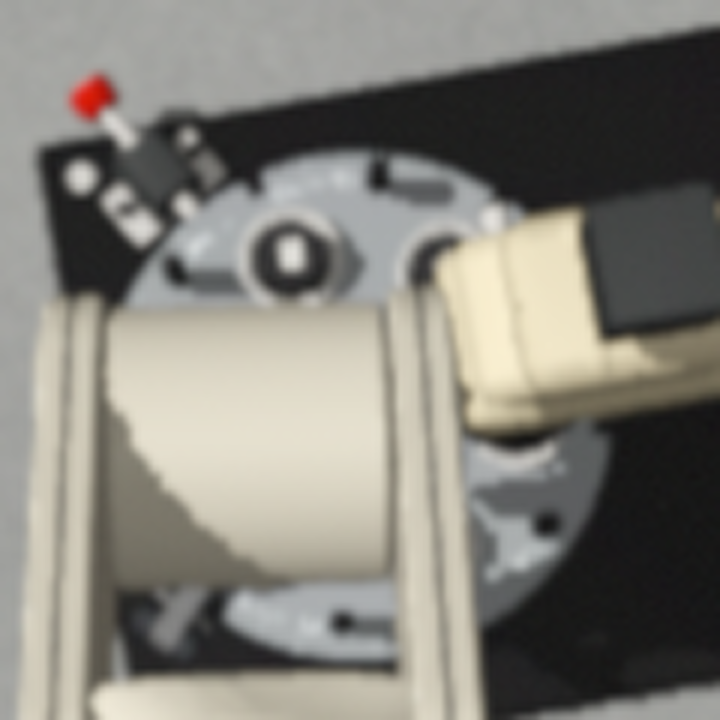

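```bash
python3 - <<'E'
from h import *
crop('w6',200,120,160,120,5,'c7')
m=load('w6');print(w2pix(m,[.5099,.0145,.083]),w2pix(m,[.5099,.0145,.067]))
plan([.461,.009,.13],90,0)
E
```

```text
(np.float64(251.82009295365987), np.float64(196.1075087169128)) (np.float64(251.83740445818677), np.float64(190.81242992978798))
-0.08,-0.09,0.1,0,-0,-0.9,0,-0.07,-0.1,0.1,0,-0,-0.9,0,-0.07,-0.1,0.1,0,-0,-0.9,0,-0.06,-0.11,0.1,0,-0,-0.9,0,-0.05,-0.11,0.1,0,-0,-0.9,0
-0.04,-0.12,0.1,0,-0,-0.9,0,-0.03,-0.12,0.11,0,-0,-0.9,0,-0.02,-0.12,0.1,0.01,0,-0.9,0
end [0.4609 0.0088 0.1301] [-179.98   -0.     90.  ]
```

View pics/c7.png

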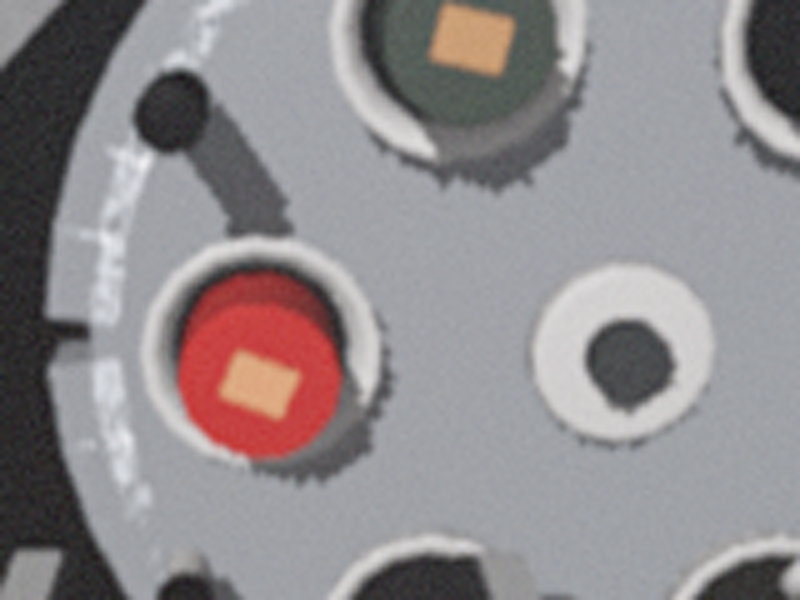

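Red is seated upright in the ring (top at about (252,196), where a seated one should appear). Now to the post.

```bash
python3 -m handwheel '[-0.08,-0.09,0.05,0,0,-0.9,0, -0.07,-0.1,0.05,0,0,-0.9,0, -0.07,-0.1,0.05,0,0,-0.9,0, -0.06,-0.11,0.05,0,0,-0.9,0, -0.05,-0.11,0.05,0,0,-0.9,0]'
python3 -m handwheel '[-0.04,-0.12,0.1,0,0,-0.9,0, -0.03,-0.12,0.1,0,0,-0.9,0, -0.02,-0.12,0.1,0,0,-0.9,0, 0,0,0,0,0,0,0, 0,0,0,0,0,0,0]'
python3 - <<'E'
from h import *
s=manip.get_state();print(s['tool_pos'],s['eef_rot'],s['finger_gap'],s['ft_force'])
im,m=snap('wrist','w8')
print(w2pix(m,[.5099,.0145,.083]))
plan([.461,.009,.082],90,0,n=2)
E
```

```text
time: 10.88
tool_pos: [0.4783, 0.0104, 0.1564]
eef_rot: [-3.139, 0.001, 1.338]
ft_force: [-0.3, 0.8, -0.7]
finger_gap: 0.003
time: 11.5
tool_pos: [0.461, 0.0088, 0.1424]
eef_rot: [-3.141, 0.0, 1.569]
ft_force: [-0.2, 0.5, 0.2]
finger_gap: -0.001
[0.46098938 0.00883939 0.1424353 ] [-3.14080955e+00  1.73632559e-06  1.56930703e+00] -0.0009005447895487338 [-0.23266831  0.51758976  0.24314233]
(np.float64(316.73092038186326), np.float64(201.46173944170337))
0,-0,0.61,-0,-0,-0.01,0,0,-0,0.6,-0,-0,-0,0
end [0.4612 0.0089 0.0821] [-179.98   -0.     89.98]
```

View pics/w8.png

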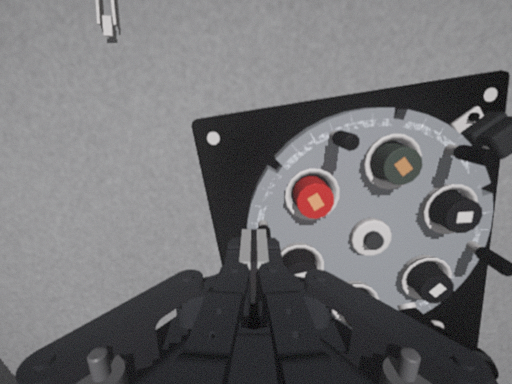

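```bash
python3 -m handwheel '[0.03,0.05,0.4,0,0,0,0, 0.03,0.05,0.4,0,0,0,0, 0,0,0.4,0,0,0,0, 0,0,0,0,0,0,0]'
python3 - <<'E'
from h import *
s=manip.get_state();print(s['tool_pos'],s['eef_rot'],s['ft_force'])
im,m=snap('top','t8'); crop('t8',210,110,120,120,6,'c8')
im,m=snap('scene','s8'); crop('s8',190,170,120,90,6,'c9')
E
```

```text
time: 12.05
tool_pos: [0.4653, 0.0119, 0.0818]
eef_rot: [-3.139, -0.0, 1.57]
ft_force: [-0.5, 0.9, 0.6]
finger_gap: 0.0
[0.46527131 0.01188697 0.08183234] [-3.13889599e+00 -4.17797492e-06  1.57027816e+00] [-0.4873523   0.90127446  0.59965489]
```

View pics/c8.png

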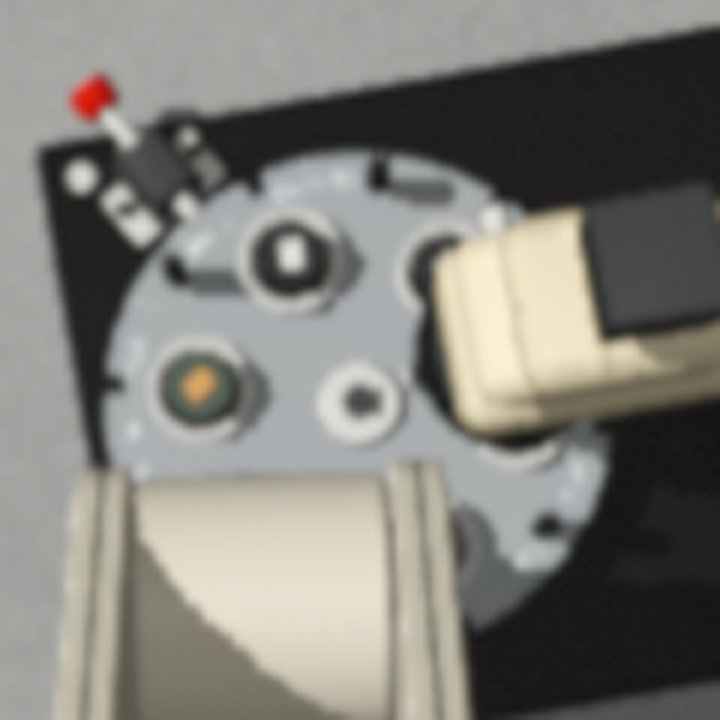

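View pics/c9.png

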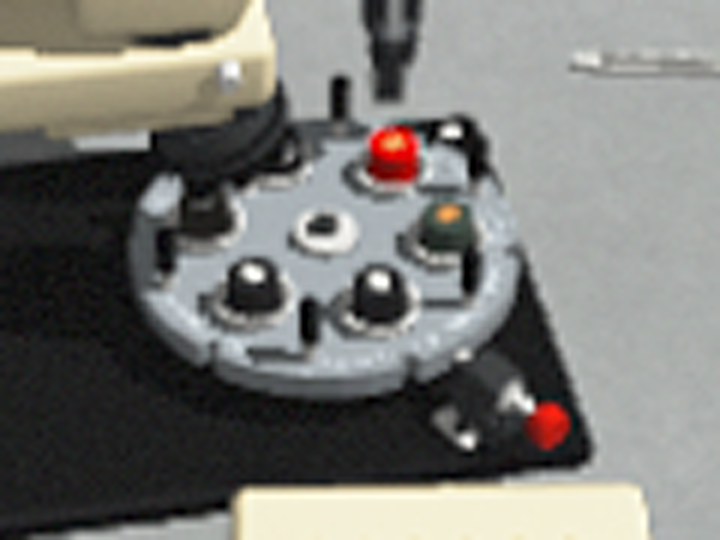

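```bash
python3 -m handwheel '[-0.05,0,0,0,0,0,0, -0.05,0,0,0,0,0,0, -0.05,0,0,0,0,0,0, -0.03,0,0,0,0,0,0, -0.03,0,0,0,0,0,0]'; python3 -m handwheel '[-0.03,0,0,0,0,0,0, -0.03,0,0,0,0,0,0, -0.03,0,0,0,0,0,0, -0.03,0,0,0,0,0,0]';  python3 -m handwheel '[-0.03,0,0,0,0,0,0, -0.03,0,0,0,0,0,0, -0.03,0,0,0,0,0,0]'
```

```text
time: 12.78
tool_pos: [0.466, 0.0012, 0.0829]
eef_rot: [3.142, 0.0, 1.571]
ft_force: [-0.1, -0.1, 0.1]
finger_gap: -0.003
time: 13.28
tool_pos: [0.4655, -0.0041, 0.0828]
eef_rot: [-3.14, -0.001, 1.571]
ft_force: [-1.2, 5.6, 2.3]
finger_gap: 0.0
time: 13.65
tool_pos: [0.4651, -0.0087, 0.0827]
eef_rot: [-3.14, -0.001, 1.571]
ft_force: [-2.2, 5.8, 2.2]
finger_gap: -0.002
```

```bash
python3 -m handwheel '[-0.03,0,0,0,0,0,0, -0.03,0,0,0,0,0,0, -0.03,0,0,0,0,0,0, -0.03,0,0,0,0,0,0]';  python3 -m handwheel '[-0.03,0,0,0,0,0,0, -0.02,0,0,0,0,0,0, -0.02,0,0,0,0,0,0]'
python3 - <<'E'
from h import *
im,m=snap('top','t9'); crop('t9',210,110,120,120,6,'c10')
E
```

```text
time: 14.15
tool_pos: [0.4649, -0.0147, 0.0826]
eef_rot: [-3.139, -0.001, 1.571]
ft_force: [-2.5, 6.1, 2.5]
finger_gap: 0.005
time: 14.52
tool_pos: [0.4649, -0.0181, 0.0826]
eef_rot: [-3.139, -0.001, 1.571]
ft_force: [-2.2, 5.0, 1.8]
finger_gap: -0.0
```

View pics/c10.png

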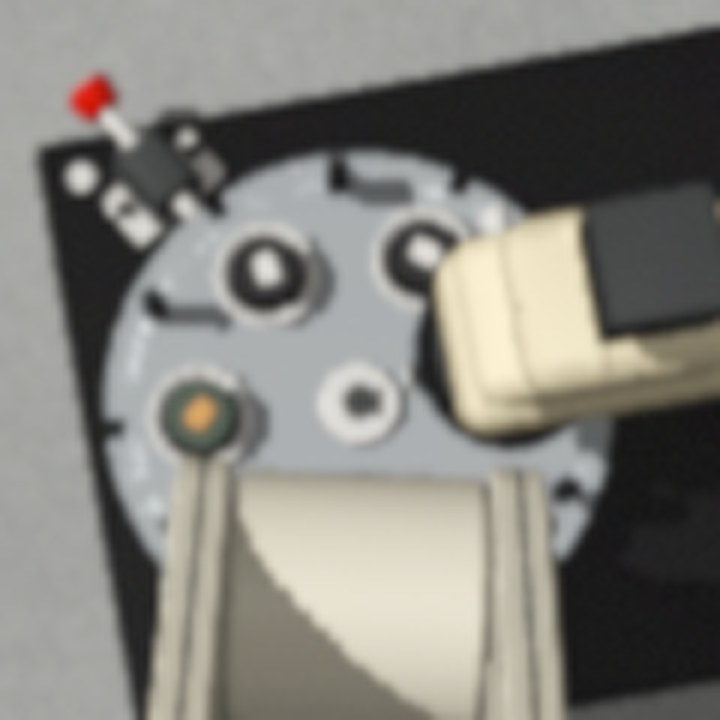

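```bash
python3 -m handwheel '[-0.01,0,0,0,0,0,0, -0.01,0,0,0,0,0,0, -0.01,0,0,0,0,0,0, -0.01,0,0,0,0,0,0, -0.01,0,0,0,0,0,0]'
python3 -m handwheel '[-0.01,0,0,0,0,0,0, -0.01,0,0,0,0,0,0]'
python3 - <<'E'
from h import *
im,m=snap('top','t10'); crop('t10',210,110,80,70,8,'c11')
E
```

```text
time: 15.2
tool_pos: [0.4651, -0.0207, 0.0826]
eef_rot: [-3.14, -0.001, 1.571]
ft_force: [-2.0, 5.1, 1.5]
finger_gap: 0.001
time: 15.45
tool_pos: [0.4652, -0.0219, 0.0826]
eef_rot: [-3.14, -0.0, 1.571]
ft_force: [-2.7, 4.8, 0.7]
finger_gap: 0.0
```

View pics/c11.png

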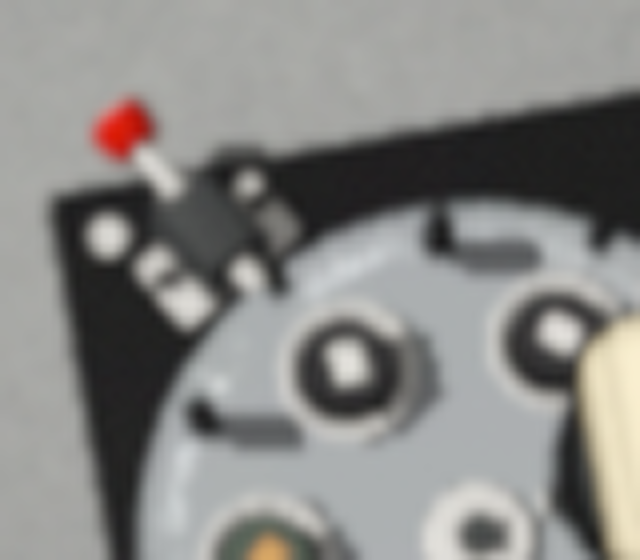

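```bash
python3 -m handwheel '[-0.01,0,0,0,0,0,0, -0.01,0,0,0,0,0,0]'
python3 -m handwheel '[-0.01,0,0,0,0,0,0, -0.01,0,0,0,0,0,0]'
```

```text
time: 15.75
tool_pos: [0.4667, -0.0235, 0.0829]
eef_rot: [3.14, 0.0, 1.571]
ft_force: [-0.3, 0.6, -0.9]
finger_gap: 0.002
time: 16.0
tool_pos: [0.4665, -0.0244, 0.083]
eef_rot: [3.141, 0.0, 1.571]
ft_force: [-0.7, -0.2, 0.2]
finger_gap: -0.002
```

```bash
python3 -m handwheel '[-0.01,0,0,0,0,0,0, -0.01,0,0,0,0,0,0]'
python3 - <<'E'
from h import *
im,m=snap('top','t11'); crop('t11',210,110,80,70,8,'c12')
E
```

```text
time: 16.25
tool_pos: [0.4662, -0.0251, 0.0829]
eef_rot: [3.141, -0.0, 1.571]
ft_force: [0.6, 2.2, -0.4]
finger_gap: 0.002
```

View pics/c12.png

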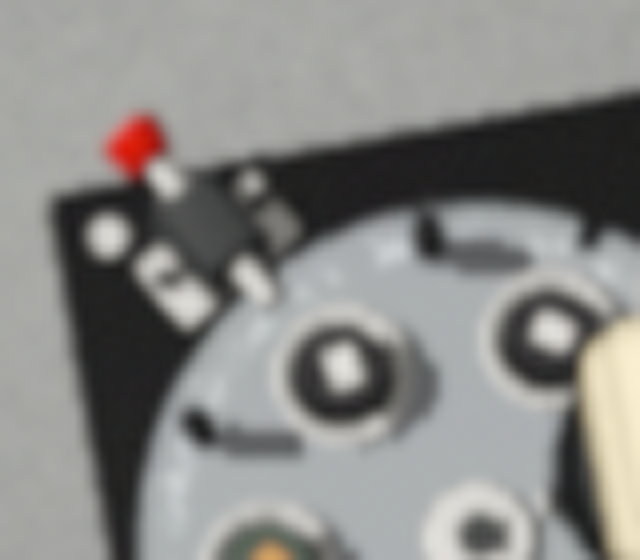

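```bash
python3 -m handwheel '[0.06,0,0,0,0,0,0, 0.14,0,0,0,0,0,0, 0.14,0,0,0,0,0,0, 0,0,0,0,0,0,0]'
python3 -m handwheel '[0,0,-0.4,0,0,0,0, 0,0,-0.8,0,0,0,0, 0,0,-0.8,0,0,0,0, 0,0,-0.4,0,0,0,0]'
python3 -m handwheel '[0,-0.6,0,0,0,0,0, 0.6,-0.6,0,0,0,0,0, 0.8,0,0,0,0,0,0, 0.8,0,0,0,0,0,0, 0.6,0,0,0,0,0,0]'
python3 -m handwheel '[0,0,0,0,0,0,0, 0,0,0,0,0,0,0]'
python3 - <<'E'
from h import *
im,m=snap('top','t12'); crop('t12',210,110,120,100,6,'c13')
im,m=snap('scene','s12'); crop('s12',190,170,120,90,6,'c14')
im,m=snap('wrist','w12')
print(manip.get_state()['tool_pos'])
E
```

```text
time: 16.8
tool_pos: [0.466, -0.0075, 0.0828]
eef_rot: [-3.142, -0.0, 1.572]
ft_force: [0.9, -0.8, 0.7]
finger_gap: -0.003
time: 17.3
tool_pos: [0.4669, -0.0081, 0.2049]
eef_rot: [3.139, 0.0, 1.571]
ft_force: [0.9, 0.5, -0.3]
finger_gap: 0.002
time: 17.92
tool_pos: [0.4059, 0.1333, 0.203]
eef_rot: [3.141, -0.0, 1.572]
ft_force: [0.3, -0.4, -0.4]
finger_gap: 0.001
time: 18.18
tool_pos: [0.4058, 0.1316, 0.2027]
eef_rot: [-3.141, 0.0, 1.572]
ft_force: [-0.5, -0.7, 0.1]
finger_gap: 0.0
[0.4059527  0.13110124 0.20276406]
```

View pics/c13.png

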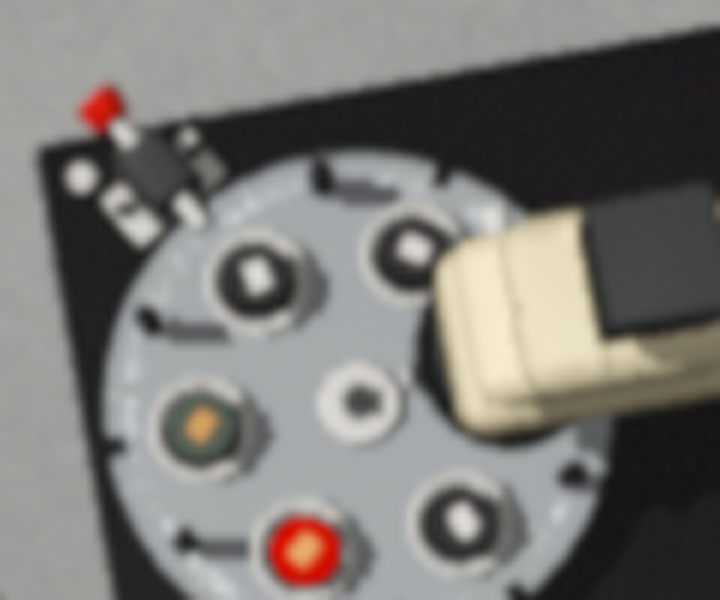

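View pics/c14.png

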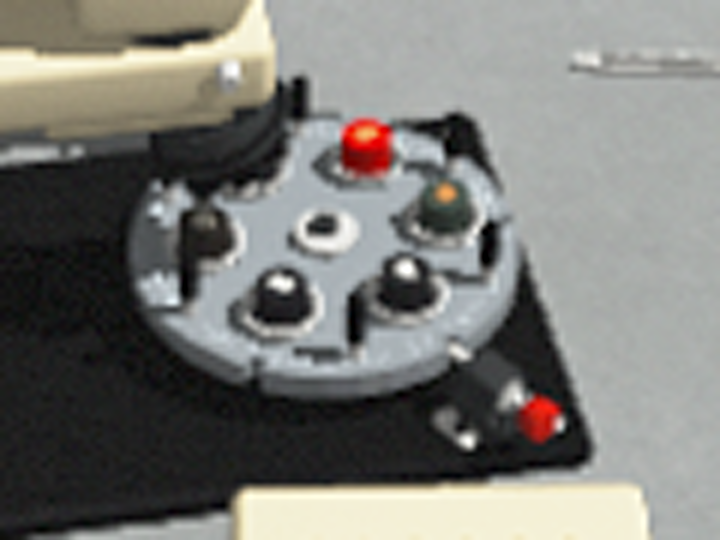

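```bash
python3 - <<'E'
from h import *
m=load('t12');c=lambda x,y:(210+x/6-.4,110+y/6-.4)
hub=np.array([.5652,-.0278])
for n,x,y,z in(('red',305,549,.083),('h1',202,427,.083),('h0',256,280,.083),('h5',411,250,.083),('h2',461,523,.083),('p120',186,541,.1),('knob',102,108,.05)):
    p=pix2w(m,*c(x,y),z)[:2]-hub;print(n,np.hypot(*p).round(4),np.degrees(np.arctan2(p[1],p[0])).round(1))
m0=load('top0');print(np.linalg.norm(pix2w(m,*c(102,108),.05)-pix2w(m0,*c(93,97),.05)))
manip.job_done()
E
```

```text
red 0.0697 159.1
h1 0.069 99.1
h0 0.0681 39.2
h5 0.0689 -21.1
h2 0.0703 -142.4
p120 0.0973 129.1
knob 0.177 38.8
0.006507416368814301
the job is handed in; nothing more can be done
```

I put the red specimen upright in the empty nest and let go of it. I then pushed the post beside it anticlockwise with the closed fingers until the index pin dropped into the next notch. After that I backed off, raised the arm clear and handed the job in at about 18 s of the 61 s allowed.

**Pin and table:** in the last pictures the pin's red knob had moved in about 6.5–7 mm, so it is home. The table had turned about 15° (0.27 rad).

**Push force:** the highest wrist reading while pushing was about 7 N, well under the 20 N limit. It fell to nearly 0 when the pin dropped in. I went on about 1.5 mm, to about 2 N, and stopped there without pressing to a firm stop.

**Specimens:** the red specimen's centre measured 69.7 mm from the table's axis (it should be 70 mm), and it looked upright and fully down. The four other table specimens I measured were 68–70 mm out; the fifth, under the microscope, I did not measure. I did not measure the tray specimens or the things on the bench again at the end, but no readings suggested the arm touched them.

**Disagreements:** the top and wrist cameras differed by up to about 2.4 mm on the red specimen and the nest. I aimed between the two, and the specimen went down without touching the ring.

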